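Back off a left-hand crank nut and take out the slotted guard plate

ROBOT

A 6-joint arm with a two-finger parallel gripper is mounted at the origin on a cart in front of the work surface, level with it; the furniture and walls round the work are solid. World frame = base frame: x ahead of the robot, y to its left, z up, the work surface at z = 0. Lengths are in m, angles in degrees, forces in N, time in s.
With the tool pointing down it reaches from about 0.4 to 0.825 m from the base axis. Payload 7 kg.
Tool frame: the origin (TCP) lies at the very end of the fingers, on their centre line; the grasp point (between the pads) lies behind it (r.grasp_offset is the z of the grasp point in the tool frame, in m); z points along the fingers, y is the direction in which the jaws open and shut (so a half turn about z gives the same grasp; the last joint's range is limited). The gripper opens to 88 mm and grips with 3 to 60 N. Pads are 19 mm wide; open, the fingers measure 130 mm over their backs; the gripper's body (78 mm by 193 mm) begins 47 mm behind the grasp point.
Start: joints at [91.049, 20.546, 0.682, 0, -70.136, -16.507], TCP at [0.18, 0.651, 0.227] pointing down, gripper open.
Joint ranges: [-176.03, 176.03], [-82.01, 121.73], [-58.28, 71.71], [-173.87, 95.51], [-174.79, -0.11], [-173.66, 173.66]. Speed limits (degrees/s): [136.94, 136.94, 172.46, 180, 180, 180].

INTERFACE

Orientations are given as [roll, pitch, yaw] about the fixed x, y, z axes, in that order (R = Rz(yaw) Ry(pitch) Rx(roll)).
In Python, from plant import r gives the robot as it stands. The module is installed in compiled form; this text tells all that it offers.
- The arm moves only by the tool servo_tool, never from a script. Its argument "targets" is a list of rows, each an object of numbers: "dx", "dy", "dz": the shift along the world's x, y, z in cm; "spin": the turn about the world's z in rad; "grip": the opening in per cent of the stroke, from 0 (shut) to 100 (fully open). A call has exactly 10 rows; each row is the pose to reach, as a shift and turn from the pose commanded when the call began; what a row does not reach only later rows make up. A row lasts 1/12 s, in which the tool goes at most 41.7 mm and 7.16 degrees, less where a joint would pass 70% of its speed; a pose out of reach is approached as far as the arm can. A call with a gripper value outside its range is refused whole. The fingers move at their own pace and stop on an object; "squeeze" is the grip in N (left out, the last holds). Time passes only in rows, so rows that repeat a pose let the fingers close, or fill a call up. It gives the time, the measured TCP pose, the force and the opening at its end, in the units of the state.
- r.get_state(): the state, without advancing time (a new reading comes with each control period).
- r.capture(name): name is "side" or "top"; returns the picture (420x560x3 uint8, blue, green, red); there is no depth.
- r.get_calibration(name): a dict with "K" (3x3 intrinsics, pixels), "k1" (the pictures are not rectified: a ray, as slopes to the right and down, at radius r is drawn at 1 + k1 r^2 times it, then the intrinsics apply), "extrinsics" (4x4, takes a point from camera to world coordinates). Camera axes: x right, y down, z forward; pixel columns grow to the right and rows downward; lengths in m; the calibration is good to about 2 mm. A picture is of the moment at which its call begins. get_calibration takes no time and is no camera call.
- r.close_job(): hands the job in, once; it reports no verdict.
Trained networks look in the newest picture that a camera, given by its name, has taken for a name from the list of things; names that differ only in an ending like _2 or _b are one class to them, and where a whole thing is asked for, a point or a joint stands for the part that bears it (a point fixed in the world has none). Each returns a list of dicts, best first, with "p" (0 to 1); they miss things now and then, are a little off and sometimes report something else, mostly with a low value. They report only what shows in the picture. A call takes as long as a camera call.
- r.cut_out(name, camera): "mask" (420x560 bool, what is visible of it) and "extent" ([left, top, right, bottom] in pixels, round what is visible of it).
The state is a dict: "time_s": time; "joints": joint angles; "qd": joint speeds; "joint_torque": joint torques, N m; "tcp_pos": TCP position; "eef_rot": TCP orientation; "contact_force": force on the tool from outside, world axes, zero at the start; "moment": the same for the moment, N m; "gripper_width": finger opening in m.
Only numpy, scipy, OpenCV 4.12 (cv2) and the standard library are available. Lean on these libraries where they do the work, as an engineer would, in place of code of your own. Each camera call takes 0.05 s, during which the arm holds its last target. There are 200 camera calls.

TASK

Remove the slotted guard plate from the arbor on the bench and lay it flat in the shallow grey tray, tab upwards. It is locked by the crank nut, which has a left-hand thread: wind the crank clockwise (seen from above), feeling that it gives and is not tightening, until it just comes up against its end stop, without straining the thread at either end; then draw the plate out level by its tab without wrenching it against the nut. Leave the nut backed off and do not disturb the other things on the bench.

Things in the scene. Friction and masses are not known exactly. Their poses are not given: they have to be found in the camera images.
- arbor: Fixed grey bed, 120 x 92 x 20 high, with two 7 mm high fences along its long sides and an upright 12 mm post, top at 72. Origin on the post axis at bench level, z up. Its x runs along the fences; the bed reaches from x = -75 to +45, and the guard plate is drawn out towards -x.
- nut: Steel crank nut on the post: flange of 44 diameter and, under it, a boss of 22 diameter, 8.4 deep, which sits in the plate's pocket. Origin on the post axis, at bench level when fully tight. Left-hand thread: turned clockwise (seen from above) it rises 2.2 mm per rad. Turning takes about 0.25 N m (4.5 N at the handle). Counter-clockwise it soon comes up dead tight.
- nut_center (a point): Point on the nut's axis in the middle of its flange: 37.5 mm over the bench when fully tight, 46.7 at the end stop. From the start it turns 2.0 to 4.2 rad clockwise to the end stop, whose direction differs from one start to the next and must be felt. The boss clears the plate's top only in the last 0.6 rad before it.
- handle_center (a point): Centre of the crank's upright round black handle, 16 diameter, 40 high, 55 mm from the post axis. It spins on its pin, so it can be held and led round without turning the wrist. This point is 82 mm over the bench with the nut tight and rises with the nut; the 10 mm thick crank arm's top is 24 mm below it.
- spindle (a joint): Elastic twist of the spindle mount under the torque on the nut, rad: 0 unloaded, about 0.04 while the nut turns clockwise; grows when the crank is pushed clockwise against its end stop, negative when tightening; 6 N m per rad (at the handle about 2 N per mm past the stop). Beyond 0.16 either way (1 N m, 17 N at the handle) the thread is strained.
- guard_plate: Loose aluminium plate, 150 (x = -115 to +35) x 64 x 14 thick, about 0.22 kg. Origin on its underside at the post, 20 mm over the bench at the start, axes parallel to the arbor's. A 16 mm slot, open at +x, straddles the post and widens there to a 30 mm pocket, 9 deep, for the nut's boss. 2 mm of play to each fence; clear of post and nut after sliding 60 mm along -x.
- plate_center (a point): Middle of the guard plate's length, width and thickness: x = -40, z = 7 in the plate's frame.
- tab_center (a point): Middle of the dark upright tab on the guard plate, 24 long (plate x), 14 thick (plate y), standing 32 mm above the plate; x = -100, z = 31 in the plate's frame, beyond the end of the bed. Grip it across its 14 mm.
- tray: Fixed shallow grey open tray, outside 240 (x) x 140 (y) x 20 high, walls and floor 4 thick. Origin at the centre of its underside. Between it and the arbor stands a fixed toggle clamp (130 x 80 base centred at x = 605, y = 110 mm in the robot's frame, red handle about 140 high): carry the plate over it.
- tape_roll: brown tape roll lying flat, 104 across, 48 high, behind the arbor; a bystander. Origin at the centre of its underside.
- marker_black: black-capped marker, 14x131x14, lying left of the arbor; a bystander. Origin at the centre of its underside.
- marker_red: red-capped marker, 14x131x14, lying between arbor and tray; a bystander. Origin at the centre of its underside.
- hex_key: hex key with a grip, 33x94x12, lying behind the toggle clamp; a bystander. Origin at the centre of its underside.

How it is judged (in metres and radians):
On the way, in this order (a step that is already met when the one before it is completed fails the run):
1. the nut has been turned clockwise to within about 0.15 rad of its end stop, the plate still in place (z of nut_center in the frame of arbor above 0.0464 m and horizontal distance between guard_plate and arbor below 0.03 m), for 0.1 s.
2. the plate has been drawn clear of the post, not more than 15 mm higher than it lay, with the nut still backed off (x of guard_plate in the frame of arbor below -0.046 m and height (world z) of guard_plate below 0.035 m and z of nut_center in the frame of arbor above 0.0455 m), for 0.04 s.
At the end, for the whole second after the job is handed in: The guard plate lies flat (within 5 degrees), tab up, on the tray's floor inside its walls (its middle within 50 mm along and 40 mm across of the tray's centre), at rest and released; the nut is still backed off to within 0.5 rad of its end stop (x of plate_center in the frame of tray between -0.05 and 0.05 m and y of plate_center in the frame of tray between -0.04 and 0.04 m and z of plate_center in the frame of tray below 0.017 m and angle between guard_plate's own z axis and vertical below 0.08 rad and z of nut_center in the frame of arbor above 0.0455 m and linear speed of guard_plate below 0.02 m/s and angular speed of guard_plate below 0.1 rad/s and contact force between guard_plate and the fingers below 0.5 N); the robot touches nothing.
It fails at once if the thread is strained at its end stop (spindle twisted beyond 0.16 rad, 1 N m) (value of joint spindle above 0.16 rad).
It fails at once if the nut is forced tight, the wrong way (spindle twisted beyond -0.16 rad) (value of joint spindle below -0.16 rad).
It fails at once if the plate is wrenched against the nut (more than 15 N) (contact force between guard_plate and nut above 15 N).
It fails at once if a bystander is moved more than 30 mm (distance of any of tape_roll, marker_black, marker_red, hex_key from where it was at the start of the episode above 0.03 m).
It also fails if it takes over 70 s, if anything falls off the work surface, if the arm or the gripper's body presses on something with over 40 N, if the wrist force passes 120 N, or if a joint passes its speed limit or range.

## Working session

There is one attempt and no reset: what is moved stays moved. The work goes in short steps, Python scripts to look and compute and a tool call to move; the robot and the scene stay as the last step left them, time stands still between calls to the robot, and variables do not carry over. Pictures are saved under pics/ and viewed, about 8 in all and at most 12, crops included, and the job is handed in when it is done.

Besides the shell and the picture viewer there is one more tool, called after "Request:" as a command line: name --argument value ..., lists and objects as JSON in quotes. servo_tool: Moves the arm, as the interface text tells. Its arguments: {"type":"object","properties":{"targets":{"type":"array"},"squeeze":{"type":"number"}},"required":["targets"]}

```bash
mkdir -p pics
cat > h.py <<'E'
import numpy as np, cv2
from plant import r
def ray(cam,u,v):
    c=r.get_calibration(cam);K=np.array(c["K"]);k=c["k1"];T=np.array(c["extrinsics"])
    d=np.array([(u-K[0,2])/K[0,0],(v-K[1,2])/K[1,1]]);s=d.copy()
    for _ in range(30): s=d/(1+k*(s@s))
    return T[:3,3],T[:3,:3]@np.array([s[0],s[1],1])
def atz(cam,u,v,z):
    o,d=ray(cam,u,v);return o+d*(z-o[2])/d[2]
def proj(cam,P):
    c=r.get_calibration(cam);K=np.array(c["K"]);T=np.linalg.inv(np.array(c["extrinsics"]))
    p=T[:3,:3]@np.array(P)+T[:3,3];s=p[:2]/p[2];s=s*(1+c["k1"]*(s@s));return [K[0,0]*s[0]+K[0,2],K[1,1]*s[1]+K[1,2]]
def tri(a,b):
    (o1,d1),(o2,d2)=ray("top",*a),ray("side",*b)
    s=np.linalg.lstsq(np.c_[d1,-d2],o2-o1,rcond=None)[0]
    p,q=o1+d1*s[0],o2+d2*s[1];return (p+q)/2,np.linalg.norm(p-q)
E
python3 - <<'E'
from h import *
for c in("top","side"):
    cv2.imwrite(f"pics/{c}0.png",r.capture(c)); print(c,np.round(r.get_calibration(c)["extrinsics"],3).tolist())
    for n in("arbor","nut","handle_center","guard_plate","tab_center","tray","marker_black","marker_red","tape_roll","hex_key"):
        for d in r.cut_out(n,c)[:1]:
            m=d["mask"];v,u=np.nonzero(m);print(n,round(d["p"],2),d["extent"],u.mean().round(1),v.mean().round(1),m.sum())
print(r.get_state(),r.grasp_offset)
E
```

```text
top [[0.029, -0.997, 0.07, 0.465], [-1.0, -0.028, 0.014, 0.207], [-0.012, -0.071, -0.997, 1.383], [0.0, 0.0, 0.0, 1.0]]
arbor 0.72 [213.7, 206.2, 248.6, 230.5] 233.4 217.1 299
nut 0.75 [217.8, 205.7, 248.5, 231.4] 233.3 217.7 316
handle_center 0.46 [217.6, 221.3, 223.5, 230.4] 218.6 225.0 29
guard_plate 0.88 [222.6, 198.7, 274.6, 255.3] 250.3 231.0 1146
tab_center 0.55 [222.0, 197.6, 275.0, 258.1] 250.7 231.7 1074
tray 0.66 [349.7, 187.5, 416.8, 286.5] 384.2 237.4 5080
marker_black 0.69 [143.3, 236.3, 189.6, 261.6] 165.5 248.6 259
marker_red 0.64 [351.8, 188.0, 418.1, 285.9] 384.2 237.7 5169
tape_roll 0.97 [227.0, 138.1, 273.6, 181.2] 252.8 157.6 813
hex_key 0.73 [278.2, 151.0, 299.3, 167.2] 288.0 158.9 104
side [[0.891, -0.302, 0.338, 0.254], [-0.453, -0.609, 0.65, -0.391], [0.01, -0.733, -0.68, 0.718], [0.0, 0.0, 0.0, 1.0]]
arbor 0.9 [232.6, 173.9, 280.9, 229.6] 256.6 199.7 720
nut 0.81 [233.9, 169.6, 265.3, 204.4] 248.3 188.3 365
handle_center 0.67 [237.5, 170.4, 239.7, 186.3] 237.5 175.5 74
guard_plate 0.75 [220.1, 191.7, 273.9, 234.8] 244.8 213.2 893
tab_center 0.96 [218.7, 193.
[... 246 characters left out ...]
2, 211.7] 310.7 190.2 1296
{'time_s': 1.1, 'joints': array([ 9.10483137e+01,  2.05467858e+01,  6.79636502e-01,  3.17449139e-04,
       -7.01354003e+01, -1.65066887e+01]), 'qd': array([ 0.0106307 , -0.05488041, -0.00170484,  0.08366048, -0.03139467,
       -0.02573263]), 'joint_torque': array([-4.64482237e-04, -5.82391298e+01,  2.93312681e+01,  7.00315922e+00,
        1.25060414e-02, -2.01190932e-05]), 'tcp_pos': array([0.17993018, 0.65053714, 0.22653976]), 'eef_rot': array([ 1.79997640e+02, -1.01066586e-03, -1.54582671e+01]), 'contact_force': array([ 0.04959151, -0.27609622,  0.79948338]), 'moment': array([ 0.03246818,  0.00486186, -0.03328762]), 'gripper_width': 0.08777073053123981} -0.0188
```

View pics/top0.png

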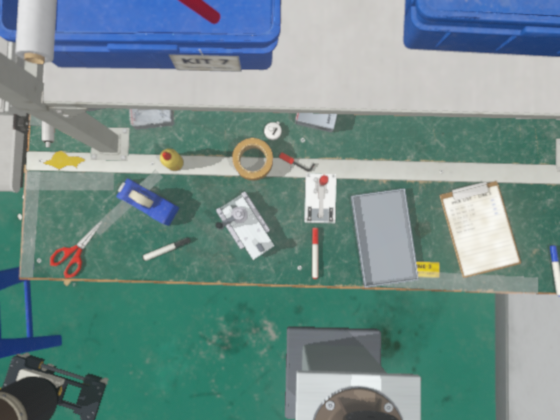

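View pics/side0.png

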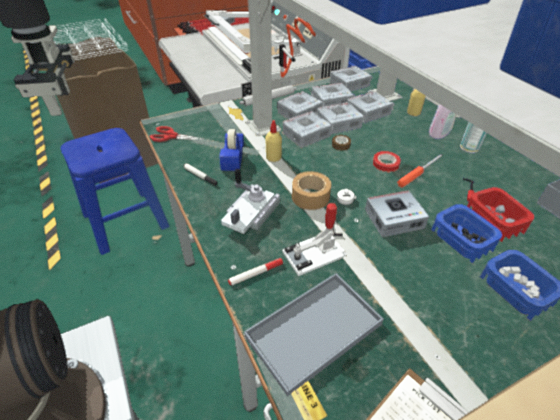

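The top view shows the arbor at about (245,222), with the black handle near (219,225), and the tray at about (384,237). The side view shows the arbor at about (250,208), the handle near (238,178) and the tab near (236,215). I'll enlarge both.

Run:
```python
from h import *
a=cv2.imread("pics/top0.png")[185:265,205:285];b=cv2.imread("pics/side0.png")[165:245,205:285]
f=lambda x:cv2.resize(x,(400,400),interpolation=cv2.INTER_CUBIC)
cv2.imwrite("pics/crop0.png",np.hstack([f(a),f(b)]))
for uv in((353,190),(404,188),(416,281),(362,287)): print(atz("top",*uv,.02).round(3))
```

```text
[0.626 0.027 0.02 ]
[ 0.635 -0.106  0.02 ]
[ 0.395 -0.14   0.02 ]
[ 0.375 -0.001  0.02 ]
```

View pics/crop0.png

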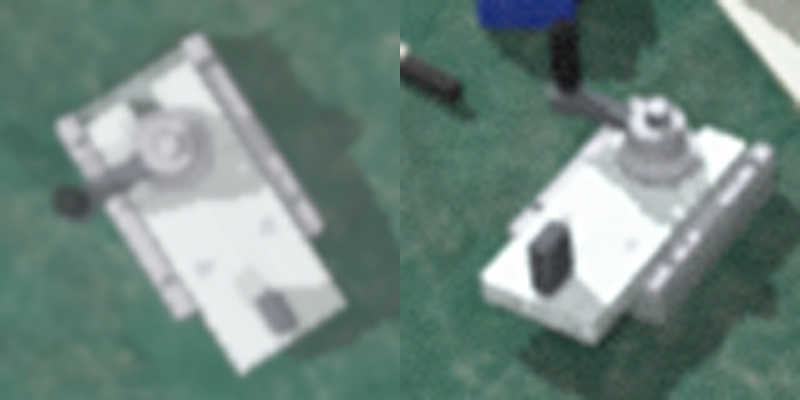

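Run:
```python
from h import *
T=lambda x,y:(205+(x-2)/5,185+(y-2)/5); S=lambda x,y:(205+(x-402)/5,165+(y-2)/5)
A=atz("top",*T(345,303),.034);B=atz("top",*T(240,375),.034);print("plate end",A,B,np.linalg.norm(A-B))
F=[atz("top",*T(*p),.027) for p in((198,38),(65,122),(183,316),(320,228))]
print("fence",np.round(F,4).tolist())
d=(F[0]-F[3])[:2];e=(F[1]-F[2])[:2];n=(A-B)[:2]
print([np.degrees(np.arctan2(q[1],q[0])) for q in(d,e,n)],np.linalg.norm(d),np.linalg.norm(e))
P=atz("top",*T(168,143),.072);print("post",P,tri(T(168,143),S(658,113)))
H=atz("top",*T(70,202),.104);print("handle",H,np.hypot(*(H-P)[:2]),tri(T(70,200),S(567,28)))
print("tab",atz("top",*T(276,308),.066),tri(T(276,308),S(552,232)))
M=(A+B)/2;print("M",M,"P-M",np.linalg.norm((P-M)[:2]),np.degrees(np.arctan2(*(P-M)[1::-1])))
for n in("marker_black","marker_red","tape_roll","hex_key"):
  pass
print("red", atz("top",316,230,.007),atz("top",315,277,.007)); print("black",atz("top",189,238,.007),atz("top",144,259,.007))
print("tape",atz("top",252.8,157.6,.048))
for c in("top","side"): print([np.round(proj(c,q),1).tolist() for q in(P,H)])
```

```text
plate end [0.47619571 0.22995098 0.034     ] [0.43770717 0.28284387 0.034     ] 0.06541426443299554
fence [[0.612, 0.3108, 0.027], [0.5661, 0.3786, 0.027], [0.4671, 0.3137, 0.027], [0.5147, 0.2442, 0.027]]
[np.float64(34.400892047498914), np.float64(33.241930432266145), np.float64(-53.95776389771078)] 0.117913509923766 0.11835064551546369
post [0.55361742 0.32067782 0.072     ] (array([0.55419668, 0.32130154, 0.06449319]), np.float64(0.00015342658975205046))
handle [0.5211252  0.36496285 0.104     ] 0.054926391958974634 (array([0.523396  , 0.36520597, 0.09921303]), np.float64(0.00228589445325079))
tab [0.47241987 0.26401968 0.066     ] (array([0.47253022, 0.26407562, 0.06392989]), np.float64(0.00020844869839453884))
M [0.45695144 0.25639743 0.034     ] P-M 0.11608738911821413 33.62288395541939
red [0.51951905 0.12012403 0.007     ] [0.3966818 0.1198562 0.007    ]
black [0.48894147 0.45365856 0.007     ] [0.43052497 0.56964336 0.007     ]
tape [0.70000697 0.28997163 0.048     ]
[[238.2, 213.2], [218.6, 225.0]]
[[256.0, 185.2], [236.6, 169.0]]
```

Request:
servo_tool --targets '[{"dx": 3.4, "dy": -2.9, "dz": 0, "spin": -0.07, "grip": 0}, {"dx": 6.8, "dy": -5.7, "dz": 0, "spin": -0.14, "grip": 0}, {"dx": 10.2, "dy": -8.6, "dz": 0, "spin": -0.21, "grip": 0}, {"dx": 13.6, "dy": -11.4, "dz": 0, "spin": -0.28, "grip": 0}, {"dx": 17, "dy": -14.3, "dz": 0, "spin": -0.35, "grip": 0}, {"dx": 20.4, "dy": -17.2, "dz": 0, "spin": -0.42, "grip": 0}, {"dx": 23.8, "dy": -20, "dz": -1, "spin": -0.5, "grip": 0}, {"dx": 27.2, "dy": -22.9, "dz": -2, "spin": -0.57, "grip": 0}, {"dx": 30.6, "dy": -25.7, "dz": -3, "spin": -0.64, "grip": 0}, {"dx": 34.2, "dy": -28.6, "dz": -4, "spin": -0.71, "grip": 0}]' --squeeze 20

```text
time_s: 1.93
tcp_pos: [0.498, 0.3836, 0.1937]
eef_rot: [-180.0, 0.0, -56.3]
contact_force: [0.4, 1.2, -0.8]
gripper_width: 0.0268
```

Request:
servo_tool --targets '[{"dz": -2, "grip": 0}, {"dz": -4, "grip": 0}, {"dz": -6, "grip": 0}, {"dz": -7, "grip": 0}, {"dz": -7.5, "grip": 0}, {"dz": -7.5, "grip": 0}, {"dz": -7.5, "grip": 0}, {"dz": -7.5, "grip": 0}, {"dz": -7.5, "grip": 0}, {"dz": -7.5, "grip": 0}]'

```text
validation failed for argument at $.ta...
```

Request:
servo_tool --targets '[{"dx": 0, "dy": 0, "dz": -2, "spin": 0, "grip": 0}, {"dx": 0, "dy": 0, "dz": -4, "spin": 0, "grip": 0}, {"dx": 0, "dy": 0, "dz": -6, "spin": 0, "grip": 0}, {"dx": 0, "dy": 0, "dz": -7, "spin": 0, "grip": 0}, {"dx": 0, "dy": 0, "dz": -7.5, "spin": 0, "grip": 0}, {"dx": 0, "dy": 0, "dz": -7.5, "spin": 0, "grip": 0}, {"dx": 0, "dy": 0, "dz": -7.5, "spin": 0, "grip": 0}, {"dx": 0, "dy": 0, "dz": -7.5, "spin": 0, "grip": 0}, {"dx": 0, "dy": 0, "dz": -7.5, "spin": 0, "grip": 0}, {"dx": 0, "dy": 0, "dz": -7.5, "spin": 0, "grip": 0}]'

```text
time_s: 2.77
tcp_pos: [0.4969, 0.3856, 0.1196]
eef_rot: [-179.9, 0.0, -56.1]
contact_force: [-1.6, 0.3, 0.7]
gripper_width: 0.0008
```

Request:
servo_tool --targets '[{"dx": 0.8, "dy": -0.7, "dz": 0, "spin": 0, "grip": 0}, {"dx": 1.6, "dy": -1.4, "dz": 0, "spin": 0, "grip": 0}, {"dx": 2.45, "dy": -2.05, "dz": 0, "spin": 0, "grip": 0}, {"dx": 2.45, "dy": -2.05, "dz": -0.3, "spin": 0, "grip": 0}, {"dx": 2.45, "dy": -2.05, "dz": -0.6, "spin": 0, "grip": 0}, {"dx": 2.45, "dy": -2.05, "dz": -0.8, "spin": 0, "grip": 0}, {"dx": 2.45, "dy": -2.05, "dz": -1.0, "spin": 0, "grip": 0}, {"dx": 2.45, "dy": -2.05, "dz": -1.1, "spin": 0, "grip": 0}, {"dx": 2.45, "dy": -2.05, "dz": -1.1, "spin": 0, "grip": 0}, {"dx": 2.45, "dy": -2.05, "dz": -1.1, "spin": 0, "grip": 0}]'

```text
time_s: 3.6
tcp_pos: [0.5211, 0.3648, 0.1076]
eef_rot: [180.0, -0.0, -56.1]
contact_force: [-0.0, 0.5, -0.3]
gripper_width: 0.0005
```

Run:
```python
from h import *
a=r.capture("top")[185:265,205:285];b=r.capture("side")[145:225,205:285]
f=lambda x:cv2.resize(x,(400,400),interpolation=cv2.INTER_CUBIC)
cv2.imwrite("pics/crop1.png",np.hstack([f(a),f(b)]))
s=r.get_state();print(s["tcp_pos"],s["contact_force"],s["moment"]); print(proj("side",s["tcp_pos"]))
```

```text
[0.52117645 0.3648288  0.10776951] [-0.75071957 -0.26915437  1.31216715] [ 0.05135607 -0.06139183 -0.01438122]
[np.float64(236.5730336850945), np.float64(167.86517558257094)]
```

View pics/crop1.png

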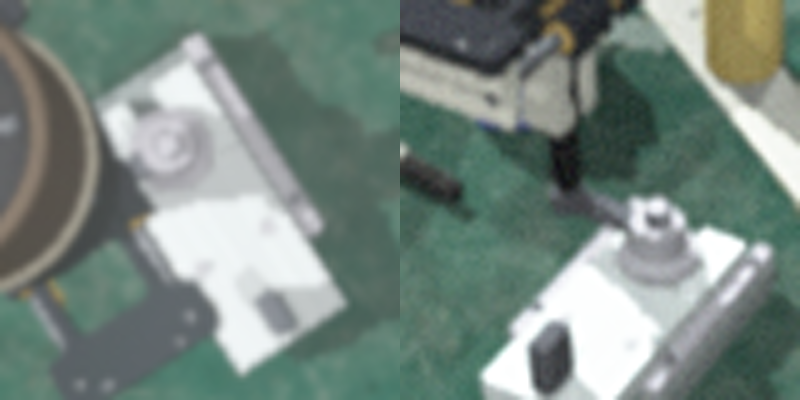

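The closed fingertips are right above the black handle (side crop about (565,130)). Next I'll touch its top to read how high the nut sits.

Request:
servo_tool --targets '[{"dx": 0, "dy": 0, "dz": -0.05, "spin": 0, "grip": 0}, {"dx": 0, "dy": 0, "dz": -0.1, "spin": 0, "grip": 0}, {"dx": 0, "dy": 0, "dz": -0.15, "spin": 0, "grip": 0}, {"dx": 0, "dy": 0, "dz": -0.2, "spin": 0, "grip": 0}, {"dx": 0, "dy": 0, "dz": -0.25, "spin": 0, "grip": 0}, {"dx": 0, "dy": 0, "dz": -0.25, "spin": 0, "grip": 0}, {"dx": 0, "dy": 0, "dz": -0.25, "spin": 0, "grip": 0}, {"dx": 0, "dy": 0, "dz": -0.25, "spin": 0, "grip": 0}, {"dx": 0, "dy": 0, "dz": -0.25, "spin": 0, "grip": 0}, {"dx": 0, "dy": 0, "dz": -0.25, "spin": 0, "grip": 0}]'

```text
time_s: 4.53
tcp_pos: [0.5213, 0.3646, 0.1052]
eef_rot: [-180.0, -0.0, -56.1]
contact_force: [1.0, -0.6, -0.3]
gripper_width: 0.0001
```

Request:
servo_tool --targets '[{"dx": 0, "dy": 0, "dz": -0.05, "spin": 0, "grip": 0}, {"dx": 0, "dy": 0, "dz": -0.1, "spin": 0, "grip": 0}, {"dx": 0, "dy": 0, "dz": -0.15, "spin": 0, "grip": 0}, {"dx": 0, "dy": 0, "dz": -0.15, "spin": 0, "grip": 0}, {"dx": 0, "dy": 0, "dz": -0.15, "spin": 0, "grip": 0}, {"dx": 0, "dy": 0, "dz": -0.15, "spin": 0, "grip": 0}, {"dx": 0, "dy": 0, "dz": -0.15, "spin": 0, "grip": 0}, {"dx": 0, "dy": 0, "dz": -0.15, "spin": 0, "grip": 0}, {"dx": 0, "dy": 0, "dz": -0.15, "spin": 0, "grip": 0}, {"dx": 0, "dy": 0, "dz": -0.15, "spin": 0, "grip": 0}]'

```text
time_s: 5.37
tcp_pos: [0.5212, 0.3646, 0.1036]
eef_rot: [-180.0, 0.0, -56.1]
contact_force: [-0.1, 1.2, 0.2]
gripper_width: 0.0002
```

Request:
servo_tool --targets '[{"dx": 0, "dy": 0, "dz": -0.05, "spin": 0, "grip": 0}, {"dx": 0, "dy": 0, "dz": -0.1, "spin": 0, "grip": 0}, {"dx": 0, "dy": 0, "dz": -0.15, "spin": 0, "grip": 0}, {"dx": 0, "dy": 0, "dz": -0.15, "spin": 0, "grip": 0}, {"dx": 0, "dy": 0, "dz": -0.15, "spin": 0, "grip": 0}, {"dx": 0, "dy": 0, "dz": -0.15, "spin": 0, "grip": 0}, {"dx": 0, "dy": 0, "dz": -0.15, "spin": 0, "grip": 0}, {"dx": 0, "dy": 0, "dz": -0.15, "spin": 0, "grip": 0}, {"dx": 0, "dy": 0, "dz": -0.15, "spin": 0, "grip": 0}, {"dx": 0, "dy": 0, "dz": -0.15, "spin": 0, "grip": 0}]'

```text
time_s: 6.2
tcp_pos: [0.5215, 0.365, 0.1027]
eef_rot: [-179.9, 0.0, -56.1]
contact_force: [-0.9, 1.5, 5.6]
gripper_width: 0.0002
```

Request:
servo_tool --targets '[{"dx": 0, "dy": 0, "dz": 0.7, "spin": 0, "grip": 0}, {"dx": 0, "dy": 0, "dz": 1.2, "spin": 0, "grip": 50}, {"dx": 0, "dy": 0, "dz": 1.2, "spin": 0, "grip": 50}, {"dx": 0, "dy": 0, "dz": 1.2, "spin": 0, "grip": 50}, {"dx": 0, "dy": 0, "dz": 1.2, "spin": 0, "grip": 50}, {"dx": 0, "dy": 0, "dz": 1.2, "spin": 0, "grip": 50}, {"dx": 0, "dy": 0, "dz": 1.2, "spin": 0, "grip": 50}, {"dx": 0, "dy": 0, "dz": 1.2, "spin": 0, "grip": 50}, {"dx": 0, "dy": 0, "dz": 0.5, "spin": 0, "grip": 50}, {"dx": 0, "dy": 0, "dz": 0.0, "spin": 0, "grip": 50}]'

```text
time_s: 7.03
tcp_pos: [0.5211, 0.3646, 0.1015]
eef_rot: [-180.0, 0.0, -56.1]
contact_force: [-0.1, 0.1, -0.2]
gripper_width: 0.0431
```

Request:
servo_tool --targets '[{"dx": 0, "dy": 0, "dz": -1, "spin": 0, "grip": 50}, {"dx": 0, "dy": 0, "dz": -2, "spin": 0, "grip": 50}, {"dx": 0, "dy": 0, "dz": -2.8, "spin": 0, "grip": 50}, {"dx": 0, "dy": 0, "dz": -3.3, "spin": 0, "grip": 50}, {"dx": 0, "dy": 0, "dz": -3.3, "spin": 0, "grip": 0}, {"dx": 0, "dy": 0, "dz": -3.3, "spin": 0, "grip": 0}, {"dx": 0, "dy": 0, "dz": -3.3, "spin": 0, "grip": 0}, {"dx": 0, "dy": 0, "dz": -3.3, "spin": 0, "grip": 0}, {"dx": 0, "dy": 0, "dz": -3.3, "spin": 0, "grip": 0}, {"dx": 0, "dy": 0, "dz": -3.3, "spin": 0, "grip": 0}]' --squeeze 25

```text
time_s: 7.87
tcp_pos: [0.5216, 0.365, 0.0697]
eef_rot: [-179.9, 0.0, -56.1]
contact_force: [0.9, 0.7, 0.6]
gripper_width: 0.0153
```

```bash
cat > arc.py <<'E'
import sys,numpy as np
# a0: turned so far (rad), then turn per call, rows moving
R=5.5;A=np.radians(126.1)
p=lambda t:np.array([R*np.cos(A-t),R*np.sin(A-t),.22*t])
t0,dt,n=float(sys.argv[1]),float(sys.argv[2]),int(sys.argv[3])
print(", ".join('{"dx": %.2f, "dy": %.2f, "dz": %.2f, "spin": 0, "grip": 0}'%tuple(p(t0+dt*min(k,n)/n)-p(t0)) for k in range(1,11)))
E
python3 arc.py 0 .35 9; for t in .35 .85 1.35; do python3 arc.py $t .5 9;done
```

```text
{"dx": 0.18, "dy": 0.12, "dz": 0.01, "spin": 0, "grip": 0}, {"dx": 0.36, "dy": 0.24, "dz": 0.02, "spin": 0, "grip": 0}, {"dx": 0.54, "dy": 0.35, "dz": 0.03, "spin": 0, "grip": 0}, {"dx": 0.73, "dy": 0.45, "dz": 0.03, "spin": 0, "grip": 0}, {"dx": 0.92, "dy": 0.54, "dz": 0.04, "spin": 0, "grip": 0}, {"dx": 1.12, "dy": 0.63, "dz": 0.05, "spin": 0, "grip": 0}, {"dx": 1.31, "dy": 0.71, "dz": 0.06, "spin": 0, "grip": 0}, {"dx": 1.52, "dy": 0.78, "dz": 0.07, "spin": 0, "grip": 0}, {"dx": 1.72, "dy": 0.84, "dz": 0.08, "spin": 0, "grip": 0}, {"dx": 1.72, "dy": 0.84, "dz": 0.08, "spin": 0, "grip": 0}
{"dx": 0.30, "dy": 0.08, "dz": 0.01, "spin": 0, "grip": 0}, {"dx": 0.60, "dy": 0.14, "dz": 0.02, "spin": 0, "grip": 0}, {"dx": 0.90, "dy": 0.18, "dz": 0.04, "spin": 0, "grip": 0}, {"dx": 1.20, "dy": 0.21, "dz": 0.05, "spin": 0, "grip": 0}, {"dx": 1.51, "dy": 0.21, "dz": 0.06, "spin": 0, "grip": 0}, {"dx": 1.81, "dy": 0.21, "dz": 0.07, "spin": 0, "grip": 0}, {"dx": 2.12, "dy": 0.18, "dz": 0.09, "spin": 0, "grip": 0}, {"dx": 2.42, "dy": 0.14, "dz": 0.10, "spin": 0, "grip": 0}, {"dx": 2.72, "dy": 0.
[... 615 characters left out ...]
": 0.11, "spin": 0, "grip": 0}, {"dx": 2.43, "dy": -1.23, "dz": 0.11, "spin": 0, "grip": 0}
{"dx": 0.22, "dy": -0.21, "dz": 0.01, "spin": 0, "grip": 0}, {"dx": 0.44, "dy": -0.43, "dz": 0.02, "spin": 0, "grip": 0}, {"dx": 0.64, "dy": -0.66, "dz": 0.04, "spin": 0, "grip": 0}, {"dx": 0.82, "dy": -0.90, "dz": 0.05, "spin": 0, "grip": 0}, {"dx": 0.99, "dy": -1.15, "dz": 0.06, "spin": 0, "grip": 0}, {"dx": 1.15, "dy": -1.41, "dz": 0.07, "spin": 0, "grip": 0}, {"dx": 1.30, "dy": -1.68, "dz": 0.09, "spin": 0, "grip": 0}, {"dx": 1.43, "dy": -1.96, "dz": 0.10, "spin": 0, "grip": 0}, {"dx": 1.54, "dy": -2.24, "dz": 0.11, "spin": 0, "grip": 0}, {"dx": 1.54, "dy": -2.24, "dz": 0.11, "spin": 0, "grip": 0}
```

Request:
servo_tool --targets '[{"dx": 0.18, "dy": 0.12, "dz": 0.01, "spin": 0, "grip": 0}, {"dx": 0.36, "dy": 0.24, "dz": 0.02, "spin": 0, "grip": 0}, {"dx": 0.54, "dy": 0.35, "dz": 0.03, "spin": 0, "grip": 0}, {"dx": 0.73, "dy": 0.45, "dz": 0.03, "spin": 0, "grip": 0}, {"dx": 0.92, "dy": 0.54, "dz": 0.04, "spin": 0, "grip": 0}, {"dx": 1.12, "dy": 0.63, "dz": 0.05, "spin": 0, "grip": 0}, {"dx": 1.31, "dy": 0.71, "dz": 0.06, "spin": 0, "grip": 0}, {"dx": 1.52, "dy": 0.78, "dz": 0.07, "spin": 0, "grip": 0}, {"dx": 1.72, "dy": 0.84, "dz": 0.08, "spin": 0, "grip": 0}, {"dx": 1.72, "dy": 0.84, "dz": 0.08, "spin": 0, "grip": 0}]'

```text
time_s: 8.7
tcp_pos: [0.5381, 0.3728, 0.0699]
eef_rot: [179.9, -0.0, -56.1]
contact_force: [-5.2, -0.7, 3.6]
gripper_width: 0.0151
```

Request:
servo_tool --targets '[{"dx": 0.3, "dy": 0.08, "dz": 0.01, "spin": 0, "grip": 0}, {"dx": 0.6, "dy": 0.14, "dz": 0.02, "spin": 0, "grip": 0}, {"dx": 0.9, "dy": 0.18, "dz": 0.04, "spin": 0, "grip": 0}, {"dx": 1.2, "dy": 0.21, "dz": 0.05, "spin": 0, "grip": 0}, {"dx": 1.51, "dy": 0.21, "dz": 0.06, "spin": 0, "grip": 0}, {"dx": 1.81, "dy": 0.21, "dz": 0.07, "spin": 0, "grip": 0}, {"dx": 2.12, "dy": 0.18, "dz": 0.09, "spin": 0, "grip": 0}, {"dx": 2.42, "dy": 0.14, "dz": 0.1, "spin": 0, "grip": 0}, {"dx": 2.72, "dy": 0.08, "dz": 0.11, "spin": 0, "grip": 0}, {"dx": 2.72, "dy": 0.08, "dz": 0.11, "spin": 0, "grip": 0}]'

```text
time_s: 9.53
tcp_pos: [0.5655, 0.3735, 0.0709]
eef_rot: [179.9, -0.0, -56.2]
contact_force: [-4.6, -0.0, 4.3]
gripper_width: 0.0151
```

Request:
servo_tool --targets '[{"dx": 0.3, "dy": -0.07, "dz": 0.01, "spin": 0, "grip": 0}, {"dx": 0.59, "dy": -0.17, "dz": 0.02, "spin": 0, "grip": 0}, {"dx": 0.87, "dy": -0.27, "dz": 0.04, "spin": 0, "grip": 0}, {"dx": 1.15, "dy": -0.4, "dz": 0.05, "spin": 0, "grip": 0}, {"dx": 1.43, "dy": -0.53, "dz": 0.06, "spin": 0, "grip": 0}, {"dx": 1.69, "dy": -0.69, "dz": 0.07, "spin": 0, "grip": 0}, {"dx": 1.95, "dy": -0.86, "dz": 0.09, "spin": 0, "grip": 0}, {"dx": 2.19, "dy": -1.04, "dz": 0.1, "spin": 0, "grip": 0}, {"dx": 2.43, "dy": -1.23, "dz": 0.11, "spin": 0, "grip": 0}, {"dx": 2.43, "dy": -1.23, "dz": 0.11, "spin": 0, "grip": 0}]'

```text
time_s: 10.37
tcp_pos: [0.5895, 0.3613, 0.0719]
eef_rot: [180.0, 0.0, -56.2]
contact_force: [-5.1, 0.3, 3.6]
gripper_width: 0.0156
```

```bash
python3 -c "
from plant import r
s=r.get_state();print(s['tcp_pos'],s['contact_force'],s['moment'])"; for t in 1.85 2.35 2.8; do python3 arc.py $t .45 9;done;python3 arc.py 3.2 .09 4
```

```text
[0.58952835 0.36133382 0.07194103] [-5.06179994  0.27203731  3.63387238] [0.21199924 2.17280169 0.01334972]
{"dx": 0.09, "dy": -0.26, "dz": 0.01, "spin": 0, "grip": 0}, {"dx": 0.16, "dy": -0.53, "dz": 0.02, "spin": 0, "grip": 0}, {"dx": 0.22, "dy": -0.79, "dz": 0.03, "spin": 0, "grip": 0}, {"dx": 0.27, "dy": -1.06, "dz": 0.04, "spin": 0, "grip": 0}, {"dx": 0.31, "dy": -1.34, "dz": 0.05, "spin": 0, "grip": 0}, {"dx": 0.33, "dy": -1.61, "dz": 0.07, "spin": 0, "grip": 0}, {"dx": 0.34, "dy": -1.89, "dz": 0.08, "spin": 0, "grip": 0}, {"dx": 0.33, "dy": -2.16, "dz": 0.09, "spin": 0, "grip": 0}, {"dx": 0.31, "dy": -2.43, "dz": 0.10, "spin": 0, "grip": 0}, {"dx": 0.31, "dy": -2.43, "dz": 0.10, "spin": 0, "grip": 0}
{"dx": -0.05, "dy": -0.27, "dz": 0.01, "spin": 0, "grip": 0}, {"dx": -0.11, "dy": -0.54, "dz": 0.02, "spin": 0, "grip": 0}, {"dx": -0.18, "dy": -0.80, "dz": 0.03, "spin": 0, "grip": 0}, {"dx": -0.27, "dy": -1.06, "dz": 0.04, "spin": 0, "grip": 0}, {"dx": -0.37, "dy": -1.32, "dz": 0.06, "spin": 0, "grip": 0}, {"dx": -0.48, "dy": -1.57, "dz": 0.07, "spin": 0, "grip": 0}, {"dx": -0.6
[... 773 characters left out ...]
pin": 0, "grip": 0}, {"dx": -1.80, "dy": -1.67, "dz": 0.10, "spin": 0, "grip": 0}
{"dx": -0.10, "dy": -0.07, "dz": 0.00, "spin": 0, "grip": 0}, {"dx": -0.21, "dy": -0.13, "dz": 0.01, "spin": 0, "grip": 0}, {"dx": -0.32, "dy": -0.19, "dz": 0.01, "spin": 0, "grip": 0}, {"dx": -0.43, "dy": -0.25, "dz": 0.02, "spin": 0, "grip": 0}, {"dx": -0.43, "dy": -0.25, "dz": 0.02, "spin": 0, "grip": 0}, {"dx": -0.43, "dy": -0.25, "dz": 0.02, "spin": 0, "grip": 0}, {"dx": -0.43, "dy": -0.25, "dz": 0.02, "spin": 0, "grip": 0}, {"dx": -0.43, "dy": -0.25, "dz": 0.02, "spin": 0, "grip": 0}, {"dx": -0.43, "dy": -0.25, "dz": 0.02, "spin": 0, "grip": 0}, {"dx": -0.43, "dy": -0.25, "dz": 0.02, "spin": 0, "grip": 0}
```

Request:
servo_tool --targets '[{"dx": 0.22, "dy": -0.21, "dz": 0.01, "spin": 0, "grip": 0}, {"dx": 0.44, "dy": -0.43, "dz": 0.02, "spin": 0, "grip": 0}, {"dx": 0.64, "dy": -0.66, "dz": 0.04, "spin": 0, "grip": 0}, {"dx": 0.82, "dy": -0.9, "dz": 0.05, "spin": 0, "grip": 0}, {"dx": 0.99, "dy": -1.15, "dz": 0.06, "spin": 0, "grip": 0}, {"dx": 1.15, "dy": -1.41, "dz": 0.07, "spin": 0, "grip": 0}, {"dx": 1.3, "dy": -1.68, "dz": 0.09, "spin": 0, "grip": 0}, {"dx": 1.43, "dy": -1.96, "dz": 0.1, "spin": 0, "grip": 0}, {"dx": 1.54, "dy": -2.24, "dz": 0.11, "spin": 0, "grip": 0}, {"dx": 1.54, "dy": -2.24, "dz": 0.11, "spin": 0, "grip": 0}]'

```text
time_s: 11.2
tcp_pos: [0.6049, 0.3394, 0.073]
eef_rot: [180.0, 0.0, -56.2]
contact_force: [-5.5, 3.0, 1.8]
gripper_width: 0.0155
```

Request:
servo_tool --targets '[{"dx": 0.09, "dy": -0.26, "dz": 0.01, "spin": 0, "grip": 0}, {"dx": 0.16, "dy": -0.53, "dz": 0.02, "spin": 0, "grip": 0}, {"dx": 0.22, "dy": -0.79, "dz": 0.03, "spin": 0, "grip": 0}, {"dx": 0.27, "dy": -1.06, "dz": 0.04, "spin": 0, "grip": 0}, {"dx": 0.31, "dy": -1.34, "dz": 0.05, "spin": 0, "grip": 0}, {"dx": 0.33, "dy": -1.61, "dz": 0.07, "spin": 0, "grip": 0}, {"dx": 0.34, "dy": -1.89, "dz": 0.08, "spin": 0, "grip": 0}, {"dx": 0.33, "dy": -2.16, "dz": 0.09, "spin": 0, "grip": 0}, {"dx": 0.31, "dy": -2.43, "dz": 0.1, "spin": 0, "grip": 0}, {"dx": 0.31, "dy": -2.43, "dz": 0.1, "spin": 0, "grip": 0}]'

```text
time_s: 12.03
tcp_pos: [0.6084, 0.3159, 0.0741]
eef_rot: [-179.9, 0.1, -56.1]
contact_force: [-3.2, 4.8, -0.1]
gripper_width: 0.015
```

```bash
python3 arc.py 2.3 .45 8;python3 arc.py 2.75 .3 8;python3 arc.py 3.05 .2 8; for t in 3.25 3.33 3.41 3.49; do python3 arc.py $t .08 4|cut -c1-260;done
```

```text
{"dx": -0.04, "dy": -0.31, "dz": 0.01, "spin": 0, "grip": 0}, {"dx": -0.10, "dy": -0.61, "dz": 0.02, "spin": 0, "grip": 0}, {"dx": -0.17, "dy": -0.91, "dz": 0.04, "spin": 0, "grip": 0}, {"dx": -0.26, "dy": -1.21, "dz": 0.05, "spin": 0, "grip": 0}, {"dx": -0.37, "dy": -1.50, "dz": 0.06, "spin": 0, "grip": 0}, {"dx": -0.49, "dy": -1.78, "dz": 0.07, "spin": 0, "grip": 0}, {"dx": -0.63, "dy": -2.06, "dz": 0.09, "spin": 0, "grip": 0}, {"dx": -0.78, "dy": -2.33, "dz": 0.10, "spin": 0, "grip": 0}, {"dx": -0.78, "dy": -2.33, "dz": 0.10, "spin": 0, "grip": 0}, {"dx": -0.78, "dy": -2.33, "dz": 0.10, "spin": 0, "grip": 0}
{"dx": -0.11, "dy": -0.17, "dz": 0.01, "spin": 0, "grip": 0}, {"dx": -0.23, "dy": -0.34, "dz": 0.02, "spin": 0, "grip": 0}, {"dx": -0.35, "dy": -0.51, "dz": 0.02, "spin": 0, "grip": 0}, {"dx": -0.48, "dy": -0.67, "dz": 0.03, "spin": 0, "grip": 0}, {"dx": -0.62, "dy": -0.82, "dz": 0.04, "spin": 0, "grip": 0}, {"dx": -0.76, "dy": -0.97, "dz": 0.05, "spin": 0, "grip": 0}, {"dx": -0.91, "dy": -1.12, "dz": 0.06, "spin": 0, "grip": 0}, {"dx": -1.06, "dy": -1.26, "dz": 0.07, "spin": 
[... 1100 characters left out ...]
-0.09, "dz": 0.01, "spin": 0, "grip": 0}, {"dx": -0.30, "dy": -0.13, "dz": 0.01, "spin": 0, "grip": 0}, {"dx": -0.40, "dy": -0.17, "dz": 0.02, "spin": 0, "grip": 0}, {"dx": -0.40
{"dx": -0.10, "dy": -0.04, "dz": 0.00, "spin": 0, "grip": 0}, {"dx": -0.21, "dy": -0.07, "dz": 0.01, "spin": 0, "grip": 0}, {"dx": -0.31, "dy": -0.11, "dz": 0.01, "spin": 0, "grip": 0}, {"dx": -0.42, "dy": -0.14, "dz": 0.02, "spin": 0, "grip": 0}, {"dx": -0.42
{"dx": -0.11, "dy": -0.03, "dz": 0.00, "spin": 0, "grip": 0}, {"dx": -0.21, "dy": -0.06, "dz": 0.01, "spin": 0, "grip": 0}, {"dx": -0.32, "dy": -0.08, "dz": 0.01, "spin": 0, "grip": 0}, {"dx": -0.43, "dy": -0.11, "dz": 0.02, "spin": 0, "grip": 0}, {"dx": -0.43
```

Request:
servo_tool --targets '[{"dx": -0.04, "dy": -0.31, "dz": 0.01, "spin": 0, "grip": 0}, {"dx": -0.1, "dy": -0.61, "dz": 0.02, "spin": 0, "grip": 0}, {"dx": -0.17, "dy": -0.91, "dz": 0.04, "spin": 0, "grip": 0}, {"dx": -0.26, "dy": -1.21, "dz": 0.05, "spin": 0, "grip": 0}, {"dx": -0.37, "dy": -1.5, "dz": 0.06, "spin": 0, "grip": 0}, {"dx": -0.49, "dy": -1.78, "dz": 0.07, "spin": 0, "grip": 0}, {"dx": -0.63, "dy": -2.06, "dz": 0.09, "spin": 0, "grip": 0}, {"dx": -0.78, "dy": -2.33, "dz": 0.1, "spin": 0, "grip": 0}, {"dx": -0.78, "dy": -2.33, "dz": 0.1, "spin": 0, "grip": 0}, {"dx": -0.78, "dy": -2.33, "dz": 0.1, "spin": 0, "grip": 0}]'

```text
time_s: 12.87
tcp_pos: [0.6014, 0.293, 0.0754]
eef_rot: [-179.8, 0.0, -56.1]
contact_force: [-0.3, 6.0, -2.3]
gripper_width: 0.0154
```

Request:
servo_tool --targets '[{"dx": -0.11, "dy": -0.17, "dz": 0.01, "spin": 0, "grip": 0}, {"dx": -0.23, "dy": -0.34, "dz": 0.02, "spin": 0, "grip": 0}, {"dx": -0.35, "dy": -0.51, "dz": 0.02, "spin": 0, "grip": 0}, {"dx": -0.48, "dy": -0.67, "dz": 0.03, "spin": 0, "grip": 0}, {"dx": -0.62, "dy": -0.82, "dz": 0.04, "spin": 0, "grip": 0}, {"dx": -0.76, "dy": -0.97, "dz": 0.05, "spin": 0, "grip": 0}, {"dx": -0.91, "dy": -1.12, "dz": 0.06, "spin": 0, "grip": 0}, {"dx": -1.06, "dy": -1.26, "dz": 0.07, "spin": 0, "grip": 0}, {"dx": -1.06, "dy": -1.26, "dz": 0.07, "spin": 0, "grip": 0}, {"dx": -1.06, "dy": -1.26, "dz": 0.07, "spin": 0, "grip": 0}]'

```text
time_s: 13.7
tcp_pos: [0.591, 0.2797, 0.0762]
eef_rot: [-179.9, 0.0, -56.1]
contact_force: [3.5, 4.2, -2.2]
gripper_width: 0.0154
```

Request:
servo_tool --targets '[{"dx": -0.1, "dy": -0.09, "dz": 0.01, "spin": 0, "grip": 0}, {"dx": -0.21, "dy": -0.18, "dz": 0.01, "spin": 0, "grip": 0}, {"dx": -0.32, "dy": -0.26, "dz": 0.02, "spin": 0, "grip": 0}, {"dx": -0.43, "dy": -0.34, "dz": 0.02, "spin": 0, "grip": 0}, {"dx": -0.54, "dy": -0.42, "dz": 0.03, "spin": 0, "grip": 0}, {"dx": -0.66, "dy": -0.5, "dz": 0.03, "spin": 0, "grip": 0}, {"dx": -0.77, "dy": -0.57, "dz": 0.04, "spin": 0, "grip": 0}, {"dx": -0.89, "dy": -0.64, "dz": 0.04, "spin": 0, "grip": 0}, {"dx": -0.89, "dy": -0.64, "dz": 0.04, "spin": 0, "grip": 0}, {"dx": -0.89, "dy": -0.64, "dz": 0.04, "spin": 0, "grip": 0}]'

```text
time_s: 14.53
tcp_pos: [0.5812, 0.2724, 0.0766]
eef_rot: [-180.0, -0.0, -56.1]
contact_force: [4.2, 1.3, 0.7]
gripper_width: 0.0153
```

Request:
servo_tool --targets '[{"dx": -0.1, "dy": -0.05, "dz": 0, "spin": 0, "grip": 0}, {"dx": -0.19, "dy": -0.11, "dz": 0.01, "spin": 0, "grip": 0}, {"dx": -0.29, "dy": -0.16, "dz": 0.01, "spin": 0, "grip": 0}, {"dx": -0.39, "dy": -0.2, "dz": 0.02, "spin": 0, "grip": 0}, {"dx": -0.39, "dy": -0.2, "dz": 0.02, "spin": 0, "grip": 0}, {"dx": -0.39, "dy": -0.2, "dz": 0.02, "spin": 0, "grip": 0}, {"dx": -0.39, "dy": -0.2, "dz": 0.02, "spin": 0, "grip": 0}, {"dx": -0.39, "dy": -0.2, "dz": 0.02, "spin": 0, "grip": 0}, {"dx": -0.39, "dy": -0.2, "dz": 0.02, "spin": 0, "grip": 0}, {"dx": -0.39, "dy": -0.2, "dz": 0.02, "spin": 0, "grip": 0}]'

```text
time_s: 15.37
tcp_pos: [0.5774, 0.2704, 0.0767]
eef_rot: [-180.0, -0.0, -56.1]
contact_force: [5.5, 0.3, 3.6]
gripper_width: 0.0156
```

Request:
servo_tool --targets '[{"dx": -0.1, "dy": -0.05, "dz": 0, "spin": 0, "grip": 0}, {"dx": -0.2, "dy": -0.09, "dz": 0.01, "spin": 0, "grip": 0}, {"dx": -0.3, "dy": -0.13, "dz": 0.01, "spin": 0, "grip": 0}, {"dx": -0.4, "dy": -0.17, "dz": 0.02, "spin": 0, "grip": 0}, {"dx": -0.4, "dy": -0.17, "dz": 0.03, "spin": 0, "grip": 0}, {"dx": -0.4, "dy": -0.17, "dz": 0.03, "spin": 0, "grip": 0}, {"dx": -0.4, "dy": -0.17, "dz": 0.03, "spin": 0, "grip": 0}, {"dx": -0.4, "dy": -0.17, "dz": 0.03, "spin": 0, "grip": 0}, {"dx": -0.4, "dy": -0.17, "dz": 0.03, "spin": 0, "grip": 0}, {"dx": -0.4, "dy": -0.17, "dz": 0.03, "spin": 0, "grip": 0}]'

```text
time_s: 16.2
tcp_pos: [0.5733, 0.2686, 0.0769]
eef_rot: [180.0, -0.0, -56.1]
contact_force: [5.4, -0.7, 2.8]
gripper_width: 0.0155
```

```bash
for t in 3.49 3.57 3.65 3.73 3.81 3.89 3.97 4.05 4.13; do python3 arc.py $t .08 1|cut -c1-40;done
```

```text
{"dx": -0.43, "dy": -0.11, "dz": 0.02, "
{"dx": -0.43, "dy": -0.07, "dz": 0.02, "
{"dx": -0.44, "dy": -0.04, "dz": 0.02, "
{"dx": -0.44, "dy": -0.00, "dz": 0.02, "
{"dx": -0.44, "dy": 0.03, "dz": 0.02, "s
{"dx": -0.43, "dy": 0.07, "dz": 0.02, "s
{"dx": -0.43, "dy": 0.10, "dz": 0.02, "s
{"dx": -0.42, "dy": 0.14, "dz": 0.02, "s
{"dx": -0.41, "dy": 0.17, "dz": 0.02, "s
```

Now t=3.41. The force still matches free turning.

Request:
servo_tool --targets '[{"dx": -0.1, "dy": -0.04, "dz": 0, "spin": 0, "grip": 0}, {"dx": -0.21, "dy": -0.07, "dz": 0.01, "spin": 0, "grip": 0}, {"dx": -0.31, "dy": -0.11, "dz": 0.01, "spin": 0, "grip": 0}, {"dx": -0.42, "dy": -0.14, "dz": 0.02, "spin": 0, "grip": 0}, {"dx": -0.42, "dy": -0.14, "dz": 0.02, "spin": 0, "grip": 0}, {"dx": -0.42, "dy": -0.14, "dz": 0.02, "spin": 0, "grip": 0}, {"dx": -0.42, "dy": -0.14, "dz": 0.02, "spin": 0, "grip": 0}, {"dx": -0.42, "dy": -0.14, "dz": 0.02, "spin": 0, "grip": 0}, {"dx": -0.42, "dy": -0.14, "dz": 0.02, "spin": 0, "grip": 0}, {"dx": -0.42, "dy": -0.14, "dz": 0.02, "spin": 0, "grip": 0}]'

```text
time_s: 17.03
tcp_pos: [0.5695, 0.2674, 0.0771]
eef_rot: [-180.0, -0.0, -56.1]
contact_force: [5.9, 0.2, 2.5]
gripper_width: 0.0154
```

Request:
servo_tool --targets '[{"dx": -0.1, "dy": -0.03, "dz": 0, "spin": 0, "grip": 0}, {"dx": -0.2, "dy": -0.05, "dz": 0.01, "spin": 0, "grip": 0}, {"dx": -0.3, "dy": -0.07, "dz": 0.01, "spin": 0, "grip": 0}, {"dx": -0.3, "dy": -0.07, "dz": 0.01, "spin": 0, "grip": 0}, {"dx": -0.3, "dy": -0.07, "dz": 0.01, "spin": 0, "grip": 0}, {"dx": -0.3, "dy": -0.07, "dz": 0.01, "spin": 0, "grip": 0}, {"dx": -0.3, "dy": -0.07, "dz": 0.01, "spin": 0, "grip": 0}, {"dx": -0.3, "dy": -0.07, "dz": 0.01, "spin": 0, "grip": 0}, {"dx": -0.3, "dy": -0.07, "dz": 0.01, "spin": 0, "grip": 0}, {"dx": -0.3, "dy": -0.07, "dz": 0.01, "spin": 0, "grip": 0}]'

```text
time_s: 17.87
tcp_pos: [0.5673, 0.2671, 0.0774]
eef_rot: [-179.9, -0.0, -56.1]
contact_force: [9.3, -0.5, -0.6]
gripper_width: 0.0153
```

Request:
servo_tool --targets '[{"dx": -0.06, "dy": -0.01, "dz": 0, "spin": 0, "grip": 0}, {"dx": -0.12, "dy": -0.02, "dz": 0, "spin": 0, "grip": 0}, {"dx": -0.12, "dy": -0.02, "dz": 0, "spin": 0, "grip": 0}, {"dx": -0.12, "dy": -0.02, "dz": 0, "spin": 0, "grip": 0}, {"dx": -0.12, "dy": -0.02, "dz": 0, "spin": 0, "grip": 0}, {"dx": -0.12, "dy": -0.02, "dz": 0, "spin": 0, "grip": 0}, {"dx": -0.12, "dy": -0.02, "dz": 0, "spin": 0, "grip": 0}, {"dx": -0.12, "dy": -0.02, "dz": 0, "spin": 0, "grip": 0}, {"dx": -0.12, "dy": -0.02, "dz": 0, "spin": 0, "grip": 0}, {"dx": -0.12, "dy": -0.02, "dz": 0, "spin": 0, "grip": 0}]'

```text
time_s: 18.7
tcp_pos: [0.5664, 0.2669, 0.0775]
eef_rot: [-179.8, -0.0, -56.1]
contact_force: [9.6, 0.6, -0.1]
gripper_width: 0.0152
```

Request:
servo_tool --targets '[{"dx": -0.06, "dy": -0.01, "dz": 0, "spin": 0, "grip": 0}, {"dx": -0.12, "dy": -0.02, "dz": 0.01, "spin": 0, "grip": 0}, {"dx": -0.12, "dy": -0.02, "dz": 0.01, "spin": 0, "grip": 0}, {"dx": -0.12, "dy": -0.02, "dz": 0.01, "spin": 0, "grip": 0}, {"dx": -0.12, "dy": -0.02, "dz": 0.01, "spin": 0, "grip": 0}, {"dx": -0.12, "dy": -0.02, "dz": 0.01, "spin": 0, "grip": 0}, {"dx": -0.12, "dy": -0.02, "dz": 0.01, "spin": 0, "grip": 0}, {"dx": -0.12, "dy": -0.02, "dz": 0.01, "spin": 0, "grip": 0}, {"dx": -0.12, "dy": -0.02, "dz": 0.01, "spin": 0, "grip": 0}, {"dx": -0.12, "dy": -0.02, "dz": 0.01, "spin": 0, "grip": 0}]'

```text
time_s: 19.53
tcp_pos: [0.5655, 0.2669, 0.0776]
eef_rot: [-179.8, -0.0, -56.1]
contact_force: [11.8, -0.0, -0.6]
gripper_width: 0.0153
```

```bash
python3 -c "
from plant import r
for i in range(4):
  s=r.get_state();print(s['time_s'],s['tcp_pos'],s['contact_force'],s['moment'],s['joint_torque'].round(2)); r.capture('side')"
```

```text
19.5333 [0.56554933 0.2668624  0.07764426] [11.84355746 -0.04069453 -0.60294646] [ 0.03440996 -4.53128326 -0.03664116] [  3.12 -55.75  18.47   2.44  -3.3    0.  ]
19.5833 [0.56550749 0.26685455 0.07761167] [11.41989803 -0.88116718 -0.28581078] [ 0.11030354 -4.54245866 -0.01034759] [  3.12 -55.75  18.48   2.44  -3.3    0.  ]
19.6333 [0.56553144 0.26686564 0.07763906] [10.95802809 -0.7409422  -0.45415523] [ 0.03227737 -4.54924687 -0.01413801] [  3.12 -55.75  18.48   2.44  -3.3    0.  ]
19.6833 [0.56550963 0.26686348 0.07760253] [11.35778457 -0.25690011 -0.04124539] [ 0.04749573 -4.50952389 -0.02047612] [  3.12 -55.75  18.48   2.44  -3.3    0.  ]
```

The force rises steadily with handle travel (5.9, 9.3, 9.6, then 11.4 N), so this is the end stop. I'll ease off the wind-up, release and lift.

Request:
servo_tool --targets '[{"dx": 0.1, "dy": 0.02, "dz": 0, "spin": 0, "grip": 0}, {"dx": 0.2, "dy": 0.03, "dz": 0, "spin": 0, "grip": 0}, {"dx": 0.3, "dy": 0.04, "dz": 0, "spin": 0, "grip": 0}, {"dx": 0.35, "dy": 0.05, "dz": 0, "spin": 0, "grip": 0}, {"dx": 0.35, "dy": 0.05, "dz": 0, "spin": 0, "grip": 0}, {"dx": 0.35, "dy": 0.05, "dz": 0, "spin": 0, "grip": 0}, {"dx": 0.35, "dy": 0.05, "dz": 0, "spin": 0, "grip": 0}, {"dx": 0.35, "dy": 0.05, "dz": 0, "spin": 0, "grip": 0}, {"dx": 0.35, "dy": 0.05, "dz": 0, "spin": 0, "grip": 0}, {"dx": 0.35, "dy": 0.05, "dz": 0, "spin": 0, "grip": 0}]'

```text
time_s: 20.57
tcp_pos: [0.568, 0.2671, 0.0773]
eef_rot: [-179.9, -0.0, -56.1]
contact_force: [8.4, -0.7, 0.8]
gripper_width: 0.0152
```

Request:
servo_tool --targets '[{"dx": 0, "dy": 0, "dz": 0, "spin": 0, "grip": 40}, {"dx": 0, "dy": 0, "dz": 0, "spin": 0, "grip": 40}, {"dx": 0, "dy": 0, "dz": 0, "spin": 0, "grip": 40}, {"dx": 0, "dy": 0, "dz": 0, "spin": 0, "grip": 40}, {"dx": 0, "dy": 0, "dz": 0.5, "spin": 0, "grip": 40}, {"dx": 0, "dy": 0, "dz": 2, "spin": 0, "grip": 40}, {"dx": 0, "dy": 0, "dz": 4.5, "spin": 0, "grip": 40}, {"dx": 0, "dy": 0, "dz": 7, "spin": 0, "grip": 60}, {"dx": 0, "dy": 0, "dz": 9, "spin": 0, "grip": 60}, {"dx": 0, "dy": 0, "dz": 9, "spin": 0, "grip": 60}]'

```text
time_s: 21.4
tcp_pos: [0.5684, 0.2675, 0.1719]
eef_rot: [-179.7, -0.0, -56.1]
contact_force: [0.1, -0.2, 0.3]
gripper_width: 0.0493
```

```bash
python3 -c "
from plant import r
s=r.get_state();print(s['tcp_pos'],s['contact_force'],s['joints'],s['gripper_width'])"
```

```text
[0.56837866 0.2675111  0.17193058] [ 0.11848466 -0.24102077  0.32171406] [ 4.30152245e+01  1.82304484e+01 -1.01574624e+01  5.99651894e-02
 -6.13202682e+01 -9.14837738e+00] 0.04927445144655487
```

Request:
servo_tool --targets '[{"dx": -1.0, "dy": 0, "dz": 0, "spin": 0.12, "grip": 50}, {"dx": -2.0, "dy": 0, "dz": 0, "spin": 0.24, "grip": 50}, {"dx": -3.0, "dy": -0.1, "dz": 0, "spin": 0.36, "grip": 50}, {"dx": -4.0, "dy": -0.1, "dz": 0, "spin": 0.48, "grip": 50}, {"dx": -5.0, "dy": -0.2, "dz": 0, "spin": 0.6, "grip": 50}, {"dx": -6.0, "dy": -0.2, "dz": 0, "spin": 0.72, "grip": 50}, {"dx": -7.0, "dy": -0.2, "dz": 0, "spin": 0.84, "grip": 50}, {"dx": -8.0, "dy": -0.3, "dz": 0, "spin": 0.96, "grip": 50}, {"dx": -9.0, "dy": -0.3, "dz": 0, "spin": 1.08, "grip": 50}, {"dx": -9.7, "dy": -0.3, "dz": 0, "spin": 1.2, "grip": 50}]'

```text
time_s: 22.23
tcp_pos: [0.4684, 0.2629, 0.1667]
eef_rot: [180.0, 0.1, 12.9]
contact_force: [0.3, 0.7, -0.2]
gripper_width: 0.0439
```

Request:
servo_tool --targets '[{"dx": 0, "dy": 0, "dz": 0, "spin": 0.12, "grip": 50}, {"dx": 0, "dy": 0, "dz": 0, "spin": 0.24, "grip": 50}, {"dx": 0, "dy": 0, "dz": 0, "spin": 0.37, "grip": 50}, {"dx": 0, "dy": 0, "dz": -1, "spin": 0.37, "grip": 50}, {"dx": 0, "dy": 0, "dz": -3, "spin": 0.37, "grip": 50}, {"dx": 0, "dy": 0, "dz": -5, "spin": 0.37, "grip": 50}, {"dx": 0, "dy": 0, "dz": -7, "spin": 0.37, "grip": 50}, {"dx": 0, "dy": 0, "dz": -8, "spin": 0.37, "grip": 50}, {"dx": 0, "dy": 0, "dz": -8.5, "spin": 0.37, "grip": 50}, {"dx": 0, "dy": 0, "dz": -8.5, "spin": 0.37, "grip": 50}]'

```text
time_s: 23.07
tcp_pos: [0.4695, 0.2631, 0.0809]
eef_rot: [180.0, 0.2, 33.7]
contact_force: [-0.6, 0.6, -0.1]
gripper_width: 0.0436
```

Run:
```python
from h import *
a=r.capture("top")[185:265,205:285];b=r.capture("side")[140:240,190:290]
f=lambda x:cv2.resize(x,(400,400),interpolation=cv2.INTER_CUBIC)
cv2.imwrite("pics/crop2.png",np.hstack([f(a),f(b)]))
s=r.get_state();print(s["tcp_pos"],s["eef_rot"],s["contact_force"],s["gripper_width"]); print(proj("side",s["tcp_pos"]))
```

```text
[0.47039416 0.26397492 0.08266459] [ 1.79991911e+02 -1.58206399e-02  3.37707447e+01] [-0.01643827 -0.37795582  1.00979423] 0.04389984201407828
[np.float64(233.58763265389575), np.float64(205.57071991942846)]
```

View pics/crop2.png

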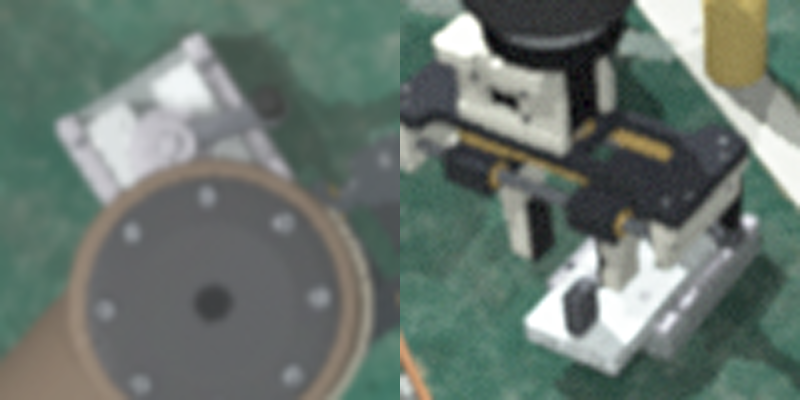

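The long side of the gripper body lies along the jaw axis. The jaws straddle the tab (side crop about (580,305)), and the handle has swung to +x/-y, clear of the body. Descending to grip.

Request:
servo_tool --targets '[{"dx": 0, "dy": 0, "dz": -1, "spin": 0, "grip": 50}, {"dx": 0, "dy": 0, "dz": -2, "spin": 0, "grip": 50}, {"dx": 0, "dy": 0, "dz": -3, "spin": 0, "grip": 50}, {"dx": 0, "dy": 0, "dz": -3.8, "spin": 0, "grip": 50}, {"dx": 0, "dy": 0, "dz": -4.2, "spin": 0, "grip": 50}, {"dx": 0, "dy": 0, "dz": -4.2, "spin": 0, "grip": 0}, {"dx": 0, "dy": 0, "dz": -4.2, "spin": 0, "grip": 0}, {"dx": 0, "dy": 0, "dz": -4.2, "spin": 0, "grip": 0}, {"dx": 0, "dy": 0, "dz": -4.2, "spin": 0, "grip": 0}, {"dx": 0, "dy": 0, "dz": -4.2, "spin": 0, "grip": 0}]' --squeeze 50

```text
time_s: 24.0
tcp_pos: [0.4703, 0.264, 0.0407]
eef_rot: [-180.0, -0.0, 33.8]
contact_force: [0.6, -0.5, -0.0]
gripper_width: 0.016
```

Request:
servo_tool --targets '[{"dx": 0, "dy": 0, "dz": 0, "spin": 0, "grip": 0}, {"dx": 0, "dy": 0, "dz": 0, "spin": 0, "grip": 0}, {"dx": 0, "dy": 0, "dz": 0, "spin": 0, "grip": 0}, {"dx": -0.08, "dy": -0.06, "dz": 0, "spin": 0, "grip": 0}, {"dx": -0.17, "dy": -0.11, "dz": 0, "spin": 0, "grip": 0}, {"dx": -0.25, "dy": -0.17, "dz": 0, "spin": 0, "grip": 0}, {"dx": -0.33, "dy": -0.22, "dz": 0, "spin": 0, "grip": 0}, {"dx": -0.42, "dy": -0.28, "dz": 0, "spin": 0, "grip": 0}, {"dx": -0.5, "dy": -0.33, "dz": 0, "spin": 0, "grip": 0}, {"dx": -0.5, "dy": -0.33, "dz": 0, "spin": 0, "grip": 0}]'

```text
time_s: 24.83
tcp_pos: [0.4654, 0.2608, 0.0406]
eef_rot: [-180.0, -0.1, 33.8]
contact_force: [2.3, 1.6, 3.6]
gripper_width: 0.0137
```

Run:
```python
from h import *
s=r.get_state();print(s["tcp_pos"],s["eef_rot"],s["contact_force"],s["moment"],s["gripper_width"])
b=np.array([(u,v) for u,v in ((353,190),(404,188),(416,281),(362,287))])
c=np.mean([atz("top",*q,.02) for q in b],axis=0);print("tray c",c)
# fit tray better from mask
g=r.capture("top");m=r.cut_out("tray","top")[0]["mask"].astype(np.uint8)
h=cv2.findContours(m,0,2)[0];h=max(h,key=cv2.contourArea);box=cv2.boxPoints(cv2.minAreaRect(h));print(box)
W=np.array([atz("top",*q,.02) for q in box]);print(W.round(3),W.mean(0),[np.linalg.norm(W[i]-W[i-1]).round(3) for i in range(4)])
```

```text
[0.46538531 0.26077798 0.04055434] [-1.79991521e+02 -5.88456435e-02  3.38289419e+01] [2.27067998 1.6141345  3.62674389] [ 0.54491395 -0.9162245  -0.05123984] 0.013676614285602467
tray c [ 0.50799247 -0.05493773  0.02      ]
[[349.48392 195.59335]
 [404.37527 187.27649]
 [418.33847 279.4336 ]
 [363.4471  287.75046]]
[[ 0.611  0.036  0.02 ]
 [ 0.637 -0.107  0.02 ]
 [ 0.399 -0.145  0.02 ]
 [ 0.374 -0.005  0.02 ]] [ 0.50533285 -0.05538126  0.02      ] [np.float64(0.241), np.float64(0.145), np.float64(0.241), np.float64(0.143)]
```

Request:
servo_tool --targets '[{"dx": -0.25, "dy": -0.17, "dz": 0, "spin": 0, "grip": 0}, {"dx": -0.5, "dy": -0.33, "dz": 0, "spin": 0, "grip": 0}, {"dx": -0.75, "dy": -0.5, "dz": 0, "spin": 0, "grip": 0}, {"dx": -1.0, "dy": -0.67, "dz": 0, "spin": 0, "grip": 0}, {"dx": -1.25, "dy": -0.84, "dz": 0, "spin": 0, "grip": 0}, {"dx": -1.5, "dy": -1.0, "dz": 0, "spin": 0, "grip": 0}, {"dx": -1.75, "dy": -1.17, "dz": 0, "spin": 0, "grip": 0}, {"dx": -2.0, "dy": -1.34, "dz": 0, "spin": 0, "grip": 0}, {"dx": -2.25, "dy": -1.51, "dz": 0, "spin": 0, "grip": 0}, {"dx": -2.5, "dy": -1.67, "dz": 0, "spin": 0, "grip": 0}]'

```text
time_s: 25.77
tcp_pos: [0.4399, 0.2436, 0.0403]
eef_rot: [-180.0, -0.0, 33.8]
contact_force: [3.5, 2.1, 3.5]
gripper_width: 0.0133
```

Request:
servo_tool --targets '[{"dx": -0.33, "dy": -0.22, "dz": 0, "spin": 0, "grip": 0}, {"dx": -0.66, "dy": -0.44, "dz": 0, "spin": 0, "grip": 0}, {"dx": -1.0, "dy": -0.67, "dz": 0, "spin": 0, "grip": 0}, {"dx": -1.33, "dy": -0.89, "dz": 0, "spin": 0, "grip": 0}, {"dx": -1.66, "dy": -1.11, "dz": 0, "spin": 0, "grip": 0}, {"dx": -2.0, "dy": -1.34, "dz": 0, "spin": 0, "grip": 0}, {"dx": -2.33, "dy": -1.56, "dz": 0, "spin": 0, "grip": 0}, {"dx": -2.66, "dy": -1.78, "dz": 0, "spin": 0, "grip": 0}, {"dx": -3.0, "dy": -2.0, "dz": 0, "spin": 0, "grip": 0}, {"dx": -3.33, "dy": -2.23, "dz": 0, "spin": 0, "grip": 0}]' --squeeze 60

```text
time_s: 26.6
tcp_pos: [0.4062, 0.221, 0.0401]
eef_rot: [180.0, 0.0, 33.8]
contact_force: [2.1, 1.6, 1.3]
gripper_width: 0.0138
```

Request:
servo_tool --targets '[{"dx": 0, "dy": 0, "dz": 0.2, "spin": 0, "grip": 0}, {"dx": 0, "dy": 0, "dz": 0.6, "spin": 0, "grip": 0}, {"dx": 0, "dy": 0, "dz": 1.5, "spin": 0, "grip": 0}, {"dx": 0, "dy": 0, "dz": 3, "spin": 0, "grip": 0}, {"dx": 0, "dy": 0, "dz": 5, "spin": 0, "grip": 0}, {"dx": 0, "dy": 0, "dz": 7.5, "spin": 0, "grip": 0}, {"dx": 0, "dy": 0, "dz": 10.5, "spin": 0, "grip": 0}, {"dx": 0, "dy": 0, "dz": 13.5, "spin": 0, "grip": 0}, {"dx": 0, "dy": 0, "dz": 16.5, "spin": 0, "grip": 0}, {"dx": 0, "dy": 0, "dz": 19, "spin": 0, "grip": 0}]'

```text
time_s: 27.43
tcp_pos: [0.4062, 0.2207, 0.2326]
eef_rot: [-180.0, 0.0, 33.8]
contact_force: [-1.0, 0.7, -3.2]
gripper_width: 0.0137
```

Run:
```python
from h import *
b=r.capture("side")[60:300,100:400]
cv2.imwrite("pics/side3.png",cv2.resize(b,(750,600),interpolation=cv2.INTER_CUBIC))
s=r.get_state();print(s["tcp_pos"],s["eef_rot"],s["contact_force"],s["moment"],s["gripper_width"])
```

```text
[0.40830767 0.22219487 0.23734993] [-179.97950171   -0.37445539   33.85291437] [2.18595996 2.08661039 3.2184117 ] [ 0.33751878 -0.66074982 -0.04920453] 0.013740010529908038
```

View pics/side3.png

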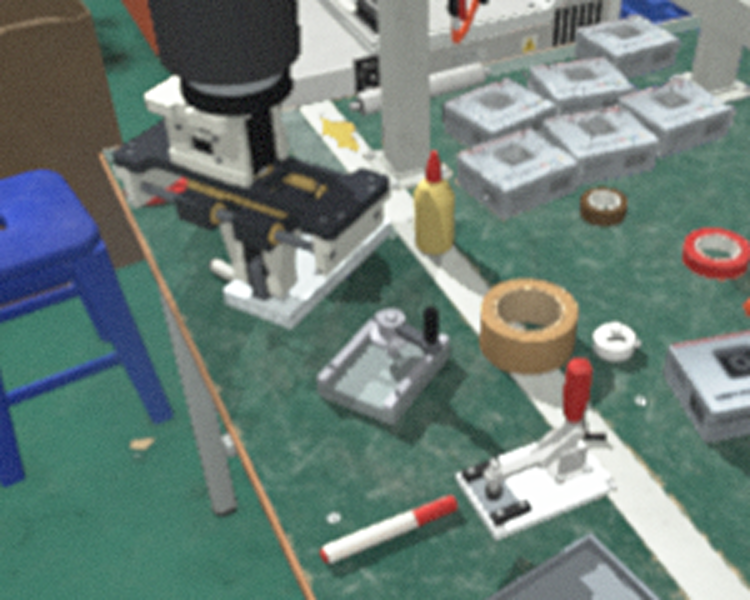

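The plate hangs level from the tab and the arbor is empty; the bystanders look undisturbed. Carrying it over the clamp.

Request:
servo_tool --targets '[{"dx": 0.2, "dy": -1, "dz": 0, "spin": -0.03, "grip": 0}, {"dx": 0.4, "dy": -3, "dz": 0, "spin": -0.06, "grip": 0}, {"dx": 0.8, "dy": -5.5, "dz": 0, "spin": -0.1, "grip": 0}, {"dx": 1.1, "dy": -8, "dz": 0, "spin": -0.15, "grip": 0}, {"dx": 1.5, "dy": -10.5, "dz": 0, "spin": -0.2, "grip": 0}, {"dx": 1.8, "dy": -13, "dz": 0, "spin": -0.25, "grip": 0}, {"dx": 2.2, "dy": -15.5, "dz": 0, "spin": -0.3, "grip": 0}, {"dx": 2.5, "dy": -18, "dz": 0, "spin": -0.35, "grip": 0}, {"dx": 2.9, "dy": -20.5, "dz": 0, "spin": -0.4, "grip": 0}, {"dx": 3.2, "dy": -23, "dz": 0, "spin": -0.44, "grip": 0}]'

```text
time_s: 28.32
tcp_pos: [0.4374, -0.0104, 0.2295]
eef_rot: [180.0, 0.2, 8.4]
contact_force: [0.5, 0.6, -2.5]
gripper_width: 0.0134
```

Request:
servo_tool --targets '[{"dx": 0.3, "dy": -2, "dz": 0, "spin": 0, "grip": 0}, {"dx": 0.6, "dy": -4, "dz": 0, "spin": 0, "grip": 0}, {"dx": 0.8, "dy": -5.3, "dz": 0, "spin": 0, "grip": 0}, {"dx": 0.8, "dy": -5.3, "dz": 0, "spin": 0, "grip": 0}, {"dx": 0.8, "dy": -5.3, "dz": -2, "spin": 0, "grip": 0}, {"dx": 0.8, "dy": -5.3, "dz": -4, "spin": 0, "grip": 0}, {"dx": 0.8, "dy": -5.3, "dz": -6, "spin": 0, "grip": 0}, {"dx": 0.8, "dy": -5.3, "dz": -8, "spin": 0, "grip": 0}, {"dx": 0.8, "dy": -5.3, "dz": -8, "spin": 0, "grip": 0}, {"dx": 0.8, "dy": -5.3, "dz": -8, "spin": 0, "grip": 0}]'

```text
time_s: 29.15
tcp_pos: [0.4454, -0.0618, 0.1495]
eef_rot: [180.0, 0.2, 8.6]
contact_force: [0.9, 0.0, -2.5]
gripper_width: 0.0138
```

Run:
```python
from h import *
a=r.capture("top")[170:300,330:460];b=r.capture("side")[210:410,215:415]
cv2.imwrite("pics/crop4.png",np.hstack([cv2.resize(a,(400,400),interpolation=cv2.INTER_CUBIC),cv2.resize(b,(400,400),interpolation=cv2.INTER_CUBIC)]))
s=r.get_state();print(s["tcp_pos"],s["eef_rot"],s["contact_force"],s["moment"],s["gripper_width"])
```

```text
[ 0.44724793 -0.0614114   0.15120667] [ 1.79984331e+02 -3.48456067e-02  8.61874518e+00] [ 0.22265924 -0.23034588 -1.68278399] [-0.04761927  0.07265168 -0.00021952] 0.013696232840088059
```

View pics/crop4.png

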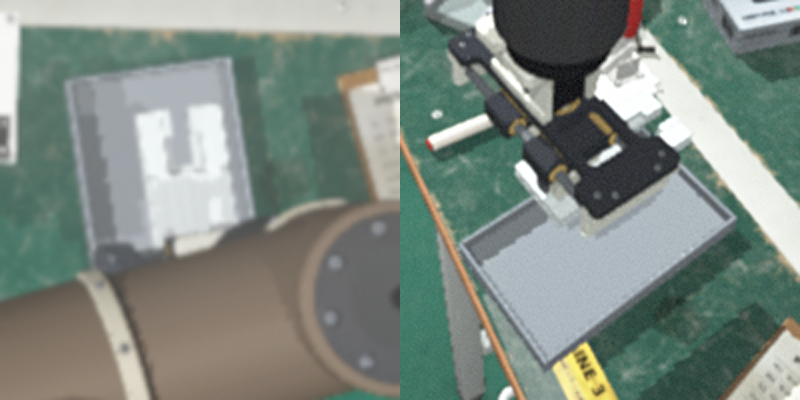

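Request:
servo_tool --targets '[{"dx": 0, "dy": -0.2, "dz": -2.5, "spin": 0, "grip": 0}, {"dx": 0, "dy": -0.2, "dz": -5, "spin": 0, "grip": 0}, {"dx": 0, "dy": -0.2, "dz": -7.5, "spin": 0, "grip": 0}, {"dx": 0, "dy": -0.2, "dz": -9.5, "spin": 0, "grip": 0}, {"dx": 0, "dy": -0.2, "dz": -11, "spin": 0, "grip": 0}, {"dx": 0, "dy": -0.2, "dz": -11.8, "spin": 0, "grip": 0}, {"dx": 0, "dy": -0.2, "dz": -12.1, "spin": 0, "grip": 0}, {"dx": 0, "dy": -0.2, "dz": -12.3, "spin": 0, "grip": 0}, {"dx": 0, "dy": -0.2, "dz": -12.3, "spin": 0, "grip": 0}, {"dx": 0, "dy": -0.2, "dz": -12.3, "spin": 0, "grip": 0}]'

```text
time_s: 30.08
tcp_pos: [0.4477, -0.0633, 0.0282]
eef_rot: [-180.0, -0.1, 8.6]
contact_force: [-0.1, -0.9, -2.6]
gripper_width: 0.0134
```

Request:
servo_tool --targets '[{"dx": 0, "dy": 0, "dz": -0.05, "spin": 0, "grip": 0}, {"dx": 0, "dy": 0, "dz": -0.1, "spin": 0, "grip": 0}, {"dx": 0, "dy": 0, "dz": -0.15, "spin": 0, "grip": 0}, {"dx": 0, "dy": 0, "dz": -0.2, "spin": 0, "grip": 0}, {"dx": 0, "dy": 0, "dz": -0.25, "spin": 0, "grip": 0}, {"dx": 0, "dy": 0, "dz": -0.3, "spin": 0, "grip": 0}, {"dx": 0, "dy": 0, "dz": -0.33, "spin": 0, "grip": 0}, {"dx": 0, "dy": 0, "dz": -0.33, "spin": 0, "grip": 0}, {"dx": 0, "dy": 0, "dz": -0.33, "spin": 0, "grip": 0}, {"dx": 0, "dy": 0, "dz": -0.33, "spin": 0, "grip": 0}]'

```text
time_s: 30.92
tcp_pos: [0.4469, -0.0635, 0.0246]
eef_rot: [180.0, -0.0, 8.6]
contact_force: [-4.2, 0.9, 9.4]
gripper_width: 0.0135
```

Contact with the tray floor (9 N). Releasing and lifting.

Request:
servo_tool --targets '[{"dx": 0, "dy": 0, "dz": 0, "spin": 0, "grip": 45}, {"dx": 0, "dy": 0, "dz": 0, "spin": 0, "grip": 45}, {"dx": 0, "dy": 0, "dz": 0, "spin": 0, "grip": 45}, {"dx": 0, "dy": 0, "dz": 0, "spin": 0, "grip": 45}, {"dx": 0, "dy": 0, "dz": 0, "spin": 0, "grip": 45}, {"dx": 0, "dy": 0, "dz": 1, "spin": 0, "grip": 45}, {"dx": 0, "dy": 0, "dz": 3, "spin": 0, "grip": 45}, {"dx": 0, "dy": 0, "dz": 6, "spin": 0, "grip": 45}, {"dx": 0, "dy": 0, "dz": 9, "spin": 0, "grip": 45}, {"dx": 0, "dy": 0, "dz": 12, "spin": 0, "grip": 45}]'

```text
time_s: 31.75
tcp_pos: [0.4464, -0.0637, 0.1451]
eef_rot: [180.0, 0.0, 8.6]
contact_force: [1.3, -0.1, 0.1]
gripper_width: 0.0394
```

Request:
servo_tool --targets '[{"dx": 0, "dy": 2, "dz": 3, "spin": 0, "grip": 45}, {"dx": 0, "dy": 5, "dz": 5, "spin": 0, "grip": 45}, {"dx": 0, "dy": 8, "dz": 7, "spin": 0, "grip": 45}, {"dx": 0, "dy": 11, "dz": 8, "spin": 0, "grip": 45}, {"dx": 0, "dy": 14, "dz": 8, "spin": 0, "grip": 45}, {"dx": 0, "dy": 17, "dz": 8, "spin": 0, "grip": 45}, {"dx": 0, "dy": 20, "dz": 8, "spin": 0, "grip": 45}, {"dx": 0, "dy": 22, "dz": 8, "spin": 0, "grip": 45}, {"dx": 0, "dy": 22, "dz": 8, "spin": 0, "grip": 45}, {"dx": 0, "dy": 22, "dz": 8, "spin": 0, "grip": 45}]'

```text
time_s: 32.58
tcp_pos: [0.4466, 0.1574, 0.2236]
eef_rot: [180.0, 0.0, 8.7]
contact_force: [-0.1, -0.5, -1.4]
gripper_width: 0.0394
```

Run:
```python
from h import *
g=r.capture("top");b=r.capture("side")
f=lambda x:cv2.resize(x,(400,400),interpolation=cv2.INTER_CUBIC)
cv2.imwrite("pics/crop5.png",np.hstack([f(g[170:300,330:460]),f(b[150:400,180:430])]))
for n in("guard_plate","tape_roll","marker_black","marker_red","hex_key"):
  for d in r.cut_out(n,"top")[:1]:
    v,u=np.nonzero(d["mask"]);print(n,d["p"],d["extent"],u.mean(),v.mean(),atz("top",u.mean(),v.mean(),.018).round(3))
s=r.get_state();print(s["tcp_pos"],s["contact_force"],s["gripper_width"])
```

```text
guard_plate 0.72 [368.8, 209.4, 399.3, 263.7] 382.4883241758242 238.78571428571428 [ 0.501 -0.052  0.018]
tape_roll 0.92 [228.4, 138.1, 275.3, 180.9] 252.58783783783784 158.49099099099098 [0.703 0.292 0.018]
marker_black 0.73 [142.7, 238.3, 192.9, 261.1] 165.95927601809956 248.52488687782807 [0.46  0.511 0.018]
hex_key 0.46 [279.9, 154.1, 314.2, 173.0] 293.0827586206897 161.44137931034481 [0.698 0.185 0.018]
[0.44690698 0.15582656 0.22402945] [ 0.21754034 -0.5465576  -0.22396242] 0.03940885323045448
```

View pics/crop5.png

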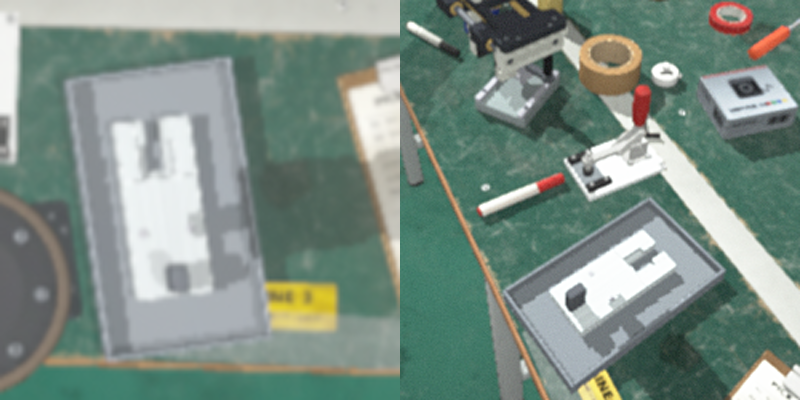

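The plate lies flat and centred in the tray with its tab up (top crop about (165,210)). The gripper is clear and the bystanders are where they were. Handing in.

```bash
python3 -c "
from plant import r
print(r.close_job())"
```

```text
the job is handed in; nothing more can be done
None
```

The guard plate is off the arbor and lies flat in the grey tray, tab up. I handed the job in at about 33 s of the 70 s; no verdict is reported.

- **Nut:** I wound the crank about 3.5 rad clockwise. It turned freely at about 5 N, then the force climbed to about 11.5 N against the end stop, which is roughly 0.10 rad of spindle twist against the 0.16 limit. I eased that off before letting go, so the nut stays backed off.
- **Plate:** I drew it out level by its tab for 77 mm with at most about 4 N of horizontal force. It then went over the toggle clamp and down into the tray, where I released it.
- **Last checks:** In the final picture the plate's middle is about 5 mm from the tray's centre, and the gripper is clear of everything. The tape roll and black marker are within about a pixel of where they started.

These checks were weak or disagreed:
- **Hex key:** The detector found it about 5 pixels from its first position, but at low confidence (0.46). The arm never came near it.
- **Red marker:** The detector did not find it in the last top view. By eye in the side view it is where it was.
- **End stop:** Touching the handle's top beforehand suggested about 3.8 rad to the stop, while the felt stop came at about 3.5. I went by the force, and did not measure the nut's final height directly.

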